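# Flip stop: seat a bracket against fence and stop

## Task

Flip the raised stop flag on the fence fully down, then set the tacked bracket flat on the table with its long edge flush along the fence, slide it along the fence up to the flag and press its end home against the stop foot with a steady push of about 10 N for half a second, and leave it there. Be gentle: never load the fence, flag or foot with more than 25 N, and leave the weights, the tin and the tall steel block standing where they are.

Things in the scene. Friction and masses are not known exactly. Their poses are not given: they have to be found in the camera images.
- stop_fence: Steel angle-bar fence bolted to the table, immovable: 300 mm long (y), upright leg 12 mm thick, 22 mm high, behind it a foot 45 mm deep, 8 mm high, bolt heads to 17 mm. Origin: middle of the front face at table height. x points from the front face into the fence, away from the robot (the work lies at negative x); y along the fence toward the end with the flip stop; z up.
- hinge_axis (a point): Hinge axis of the flip stop, at fence (0.021, 0.130, 0.052), axis parallel to the fence's y. Two cheeks 8 mm thick stand at 19 mm either side, up to 64 mm above the table.
- stop_flag (a joint): Hinge of the stop flag, rad: 0 = fully down on its end stop (arm level, reaching over the fence toward the robot), 1.57 = arm upright, 1.95 = leaning back. Starts raised (1.35 to 1.85). Stiff (friction about 0.17 N m plus up to 0.1 N m of weight), stays where it is left; push the back of the arm toward the robot, then down.
- flag_thumb (a point): Top centre of the 24x34x6 mm rubber thumb pad on the free end of the flag's arm, on the face that is on top when down, 73 mm from the hinge axis along the arm and 14 mm off it; the arm ends at 85 mm. The rubber gives about 1 mm for 3 N, at most 5 mm. When down it lies at fence (-0.052, 0.130, 0.066) m. Site z is the normal of the pad (up when down).
- blade_face (a point): Point on the face (toward negative fence y) of the 36 mm wide, 12 mm thick blade under the flag's arm; when down at fence (-0.030, 0.124, 0.011) m. From it sticks the stop foot, a flat pad 34 mm wide, 14 mm high, 4 mm above the table when down. Its face stands 4.5 to 18.5 mm out, on a very stiff screw; this setting is not measured: find it by feel, do not change it.
- weld_bracket: Tacked bracket, 0.5 to 0.8 kg: base plate 62 (x) x 105 (y) x 8 mm, upright tab 6 mm thick (x 2 to 8), 64 mm long (y -20 to 44), up to 52 mm above the table. Origin: centre of the underside. Starts with -x toward the fence and -y toward the stop, 45 to 80 mm off the fence, turned up to 0.35 rad; must finish that way round: -x edge on the fence, -y end on the stop foot.
- tab_centre (a point): Centre of the bracket's upright tab, at bracket (5, 12, 30) mm; same axes as the bracket; the tab can be gripped across x. A hard push high on the tab tips the bracket; push low, on the edges of the base plate.
- long_edge (a point): Middle of the bracket's long edge that goes on the fence, at bracket (-31, 0, 4) mm.
- stop_end (a point): Middle of the bracket's short end that goes against the stop foot, at bracket (0, -52.5, 4) mm.
- gauge_block_tall: Bystander: upright plain steel block 30x42x90 mm behind the fence. Leave it alone. Origin: centre of its underside.
- fixture_weight_1: Bystander: knobbed turned steel weight, 33 mm diameter, 70 mm tall, behind the fence. Leave it alone. Origin: centre of its underside.
- paste_tin_b: Bystander: round black tin, 54 mm diameter, 55 mm tall, to the right of the work. Leave it alone. Origin: centre of its underside.
- fixture_weight_3: Bystander: knobbed turned steel weight, 37 mm diameter, 76 mm tall, to the left of the flag. Leave it alone. Origin: centre of its underside.
Mind the look-alikes: they are no part of the job. What is shaped like the weld_bracket but brown or purple is not meant.

How it is judged:
By the outcome, as a careful person would: the job done as asked, in the order asked, and still so for the second after the job is handed in, with the robot touching nothing.
It also fails if it takes over 72 s, if anything falls off the work surface, if the arm or the gripper's body presses on something with over 40 N, if the wrist force passes 120 N, or if a joint passes its speed limit or range.

## Robot

A 7-joint arm with a two-finger parallel gripper is mounted at the origin on the work surface; the furniture and walls round the work are solid. World frame = base frame: x ahead of the robot, y to its left, z up, the work surface at z = 0. Lengths are in mm, angles in rad, forces in N, time in s.
With the tool pointing down it reaches from about 400 to 875 mm from the base axis. Payload 4.4 kg.
Tool frame: the origin (TCP) lies midway between the tips of the shut fingers; the grasp point (between the pads) lies 19 mm behind it; z points along the fingers, y is the line along which they close (so a half turn about z gives the same grasp; the last joint's range is limited). The gripper opens to 85 mm and grips with 20 to 120 N. Pads are 22 mm wide; open, the fingers measure 114 mm over their backs; the gripper's body (76 mm by 85 mm) begins 54 mm behind the grasp point. The pads swing forward as they close: fully open they stand 13 mm farther back than shut.
Start: joints at [1.035, 0.628, 0.038, 1.517, -0.027, 0.996, -0.02], TCP at [294.288, -579.579, 231.313] pointing down, gripper open.
Joint ranges: [-3.06, 3.06], [-0.37, 2.12], [-1.25, 1.32], [0.18, 2.47], [-1.1, 4.24], [0.23, 1.98], [-2.94, 2.94]. Speed limits (rad/s): [2.57, 2.57, 3.14, 3.14, 3.14, 3.14, 3.14].

## Interface

Orientations are given as [roll, pitch, yaw] about the fixed x, y, z axes, in that order (R = Rz(yaw) Ry(pitch) Rx(roll)).
In Python, from cell import read_state, get_image, finish_job gives the robot as it stands.
- The arm moves only by the tool send_rows, never from a script. Its argument "series" is a list of rows, each an object of numbers: "ax", "ay", "az": the turn, a rotation vector about the tool's x, y, z in rad; "dx", "dy", "dz": the shift along the tool's x, y, z in cm; "hand": the closure, from 0 (fully open) to 1 (shut). In form: [{"ax": .., "ay": .., "az": .., "dx": .., "dy": .., "dz": .., "hand": ..}, ...]. A call has 1 to 10 rows; each row is the pose to reach, as a shift and turn from the pose commanded when the call began, along the tool's axes at that moment; what a row does not reach only later rows make up. A row lasts 1/10 s, in which the tool goes at most 50 mm and 8.59 degrees, less where a joint would pass 70% of its speed; a pose out of reach is approached as far as the arm can. A call with a gripper value outside its range is refused whole. The fingers move at their own pace and stop on an object; the grip force is fixed at half the most. Time passes only in rows, so rows that repeat a pose let the fingers close. It gives the time, the measured TCP pose, the force, the opening and the grip force at its end, in the units of the state.
- read_state(): the state, without advancing time (a new reading comes with each control period).
- get_image(name): name is "scene" or "side" or "wrist"; returns a dict with "pixels" (480x640x3 uint8, red, green, blue), "mtx" (3x3 intrinsics, pixels), "k1" (the pictures are not rectified: a ray, as slopes to the right and down, at radius r is drawn at 1 + k1 r^2 times it, then the intrinsics apply), "R" (3x3) and "t" (3): a world point X has camera coordinates R X + t. Camera axes: x right, y down, z forward; pixel columns grow to the right and rows downward; lengths in mm; the calibration is good to about 2 mm. A picture is of the moment at which its call begins. There is no depth.
- finish_job(): hands the job in; it is judged then, once.
The state is a dict: "clock": time; "qpos": joint angles; "qd": joint speeds; "tau": joint torques, N m; "eef_pos": TCP position; "tool_rot": TCP orientation; "force": force on the tool from outside, world axes, zero at the start; "torque": the same for the moment, N m; "width": finger opening in mm; "gripper_force": force on a finger pad.
Only numpy, scipy, OpenCV 4.12 (cv2) and the standard library are available. Lean on these libraries where they do the work, as an engineer would, in place of code of your own. Each camera call takes 0.05 s, during which the arm holds its last target. There are 200 camera calls.

## Working session

There is one attempt and no reset: what is moved stays moved. The work goes in short steps, Python scripts to look and compute and a tool call to move; the robot and the scene stay as the last step left them, time stands still between calls to the robot, and variables do not carry over. Pictures are saved under pics/ and viewed, at most 10 in all, crops included, and the job is handed in when it is done.

Besides the shell and the picture viewer there is one more tool, called after "Emit:" as name(argument=value, ...) on one line, values as JSON. send_rows: Moves the arm, as the interface text tells. Its arguments: {"type":"object","properties":{"series":{"type":"array","items":{"type":"object","properties":{"ax":{"type":"number"},"ay":{"type":"number"},"az":{"type":"number"},"dx":{"type":"number"},"dy":{"type":"number"},"dz":{"type":"number"},"hand":{"type":"number"}}}}},"required":["series"]}

```bash
mkdir -p pics; cat > h.py <<'E'
import numpy as np,cv2
from cell import read_state,get_image,finish_job
from scipy.spatial.transform import Rotation as Ro
def proj(im,X):
    c=im['R']@np.asarray(X,float)+im['t']; s=c[:2]/c[2]; s=s*(1+im['k1']*(s@s)); return im['mtx'][:2,:2]@s+im['mtx'][:2,2]
def ray(im,uv):
    d=np.linalg.solve(im['mtx'],[uv[0],uv[1],1.])[:2]; s=d.copy()
    for _ in range(20): s=d/(1+im['k1']*(s@s))
    return -im['R'].T@im['t'], im['R'].T@np.array([*s,1.])
def onz(im,uv,z):
    o,d=ray(im,uv); return o+d*(z-o[2])/d[2]
def tri(a,ua,b,ub):
    o1,d1=ray(a,ua);o2,d2=ray(b,ub); d1/=np.linalg.norm(d1);d2/=np.linalg.norm(d2)
    s=np.linalg.lstsq(np.c_[d1,-d2],o2-o1,rcond=None)[0]; p,q=o1+s[0]*d1,o2+s[1]*d2
    return (p+q)/2,np.linalg.norm(p-q)
def save(n,px): cv2.imwrite('pics/'+n+'.png',px[:,:,::-1])
E
python3 - <<'E'
from h import *
import pickle
ims={n:get_image(n) for n in('scene','side','wrist')}
pickle.dump(ims,open('ims0.pkl','wb'))
for n in('scene','side'): save(n+'0',ims[n]['pixels'])
for n,i in ims.items(): print(n,-i['R'].T@i['t'],i['R'][2],i['k1'],i['mtx'][0,0])
print(read_state())
E
```

```text
scene [-424.18654945  513.76578384  854.17295125] [ 0.70468247 -0.37548328 -0.60202569] -0.1160797721689867 563.941075408905
side [ 489.25270388 1282.83166041  774.21391675] [ 0.02485141 -0.87233627 -0.48827436] 0.007211937130066995 608.1427475840238
wrist [ 358.42723096 -545.04112252  373.27370034] [-0.2609233  -0.13037121 -0.95651575] -0.040368793885354796 429.6134495317321
{'clock': 0.15, 'qpos': array([ 1.03519595,  0.6291473 ,  0.03848048,  1.51810013, -0.02699271,
        0.99629043, -0.0199647 ]), 'qd': array([ 0.00125442, -0.00177509, -0.00075929, -0.00439265, -0.00149108,
       -0.00024342,  0.00018851]), 'tau': array([ 1.71416938e-03, -5.63799191e+01,  1.22796502e+00, -1.93650019e+01,
        1.11821984e-02,  7.40871968e-03, -4.52869486e-06]), 'eef_pos': array([ 294.06723865, -579.16956699,  230.60429926]), 'tool_rot': array([-3.14016657e+00,  3.13100608e-05,  4.69814568e-01]), 'force': array([-0.38731144, -0.69789854, -0.30860185]), 'torque': array([-0.04471714,  0.03976053,  0.03030674]), 'gripper_force': 0.0, 'width': 85.20632007937934}
```

View pics/scene0.png

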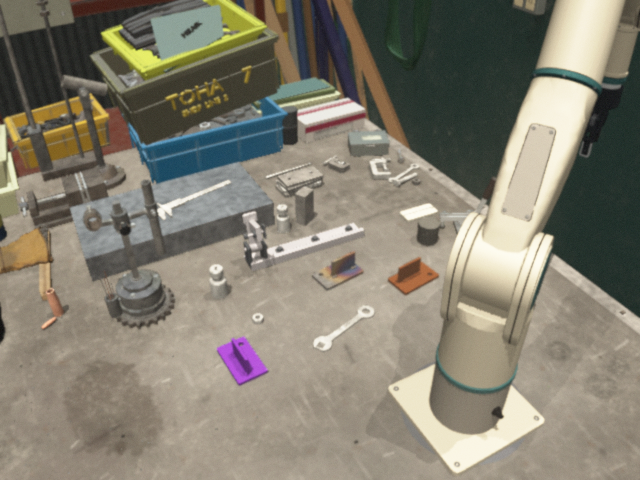

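View pics/side0.png

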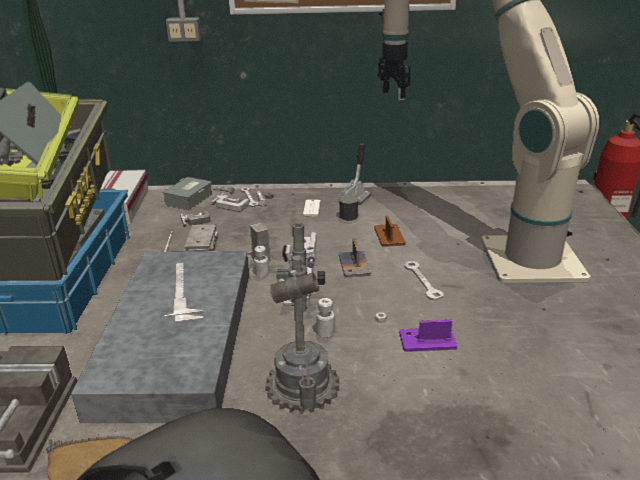

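The candidates for the bracket in the scene view are the purple one at (243,358), the brown one at (413,274) and the steel heat-tinted one at (338,270). I choose the steel one because it's next to the fence. The fence runs from (250,262) to (362,230), and the raised flag is at about (252,235). I'll check this in a close crop.

```bash
python3 - <<'E'
from h import *
import pickle
ims=pickle.load(open('ims0.pkl','rb'))
c=ims['scene']['pixels'][195:300,230:390]
save('crop1',cv2.resize(c,None,fx=5,fy=5,interpolation=cv2.INTER_CUBIC))
s=ims['side']['pixels'][220:285,240:390]; 
w=ims['wrist']['pixels']
a=cv2.resize(s,(750,325),interpolation=cv2.INTER_CUBIC); b=cv2.resize(w,(360,270))
m=np.zeros((600,750,3),np.uint8); m[:325]=a; m[325:595,:360]=b; save('crop2',m)
E
```

```text
(no output)
```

View pics/crop1.png

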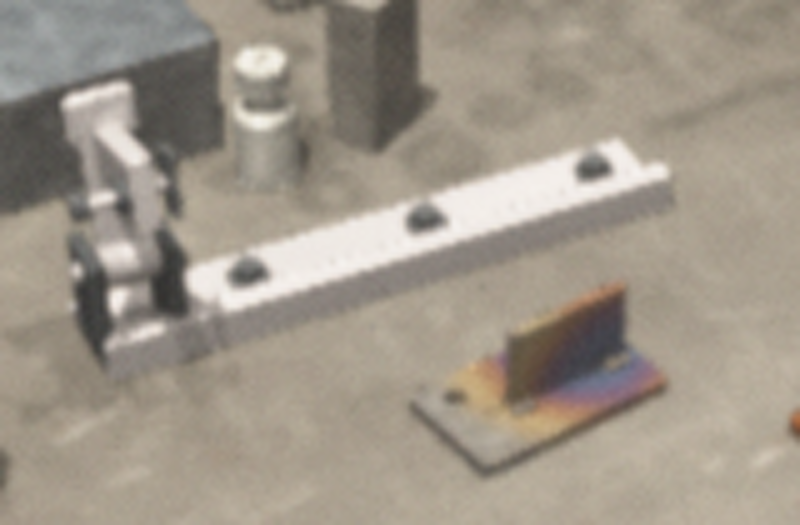

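View pics/crop2.png

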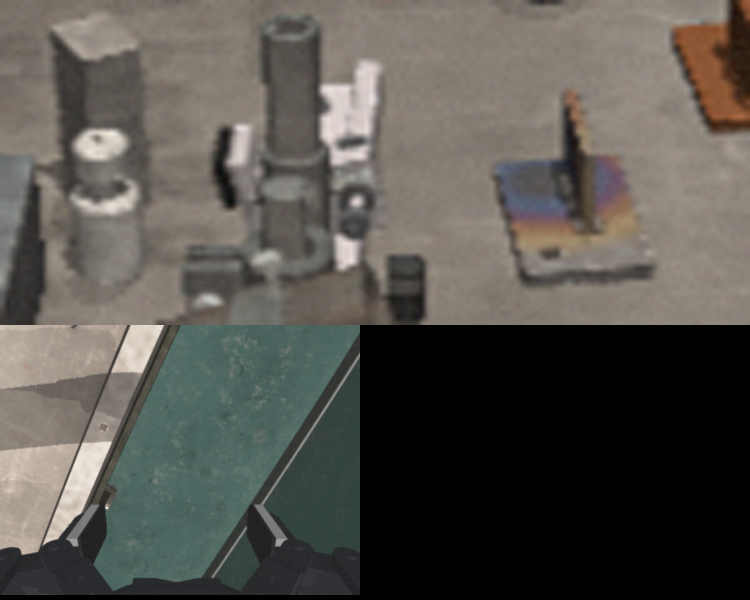

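The crop confirms the target: a steel plate with heat tint and corners at scene px (312,276), (327,288) and (363,271). The fence's bottom edge runs from (252,271) to (364,236), the flag's thumb is near (249,215), and the side view is partly blocked by the stand.

```bash
python3 - <<'E'
from h import *
import pickle
ims=pickle.load(open('ims0.pkl','rb'));S=ims['scene'];D=ims['side']
f=lambda x,y:(230+x/5,195+y/5); g=lambda x,y:(240+x/5,220+y/5)
P={}
for n,(x,y,z) in dict(fL0=(112,380,0),fR0=(672,205,0),fL22=(105,345,22),fR22=(668,174,22),bl=(412,405,8),bb=(487,465,8),br=(665,377,8),t1=(508,335,52),t2=(622,288,52),w1=(268,185,0),tall=(375,150,0),thumbR=(130,85,130)).items():
    P[n]=onz(S,f(x,y),z);print(n,P[n].round(1))
for n,(x,y,z) in dict(s1=(497,168,8),s2=(525,275,8),s3=(652,265,8),s4=(618,157,8)).items():
    print(n,onz(D,g(x,y),z).round(1))
for n,uv in dict(tin=(428,243),w3=(219,297)).items(): print(n,onz(S,uv,0).round(1))
for a,b in(('fL0','fR0'),('fL22','fR22'),('bl','bb'),('bb','br')):
    d=P[a]-P[b];print(a,b,np.linalg.norm(d).round(1),np.arctan2(d[1],d[0]).round(3))
E
```

```text
fL0 [541.2 188.6   0. ]
fR0 [ 530. -112.    0.]
fL22 [541.1 190.1  22. ]
fR22 [ 528.4 -107.7   22. ]
bl [449.2  77.9   8. ]
bb [396.8  67.6   8. ]
br [409.9 -33.5   8. ]
t1 [425.2  41.1  52. ]
t2 [429.4 -20.7  52. ]
w1 [644.7  59.1   0. ]
tall [645.3  -2.5   0. ]
thumbR [582.2 150.6 130. ]
s1 [468.6 -22.8   8. ]
s2 [457.3  76.6   8. ]
s3 [397.4  68.9   8. ]
s4 [408.1 -32.3   8. ]
tin [ 428.4 -235.     0. ]
w3 [494.6 288.6   0. ]
fL0 fR0 300.7 1.534
fL22 fR22 298.0 1.528
bl bb 53.4 0.196
bb br 101.9 1.699
```

Emit:
send_rows(series=[{"dx": 4,"dy": -4.7,"dz": -1,"az": -0.1,"hand": 0.5},{"dx": 8,"dy": -9.4,"dz": -2,"az": -0.2,"hand": 0.5},{"dx": 11,"dy": -13,"dz": -3,"az": -0.3,"hand": 0.5},{"dx": 14,"dy": -16.5,"dz": -4,"az": -0.4,"hand": 0.5},{"dx": 17,"dy": -20,"dz": -5,"az": -0.5,"hand": 0.5},{"dx": 20,"dy": -23.5,"dz": -6,"az": -0.6,"hand": 0.5},{"dx": 23,"dy": -27,"dz": -7,"az": -0.7,"hand": 0.5},{"dx": 26,"dy": -30.5,"dz": -7,"az": -0.8,"hand": 0.5},{"dx": 29,"dy": -34,"dz": -7,"az": -0.9,"hand": 0.5},{"dx": 32,"dy": -37.5,"dz": -7,"az": -1.06,"hand": 0.5}])

```text
invalid input at $.series[0]: expected keys ax, ay, az, dx, dy, dz, hand
```

```bash
cat >> h.py <<'E'
def go(pos,rpy=None):
    "shift (cm) and turn, in tool axes, from the measured pose to a world pose"
    s=read_state();R=Ro.from_euler('xyz',s['tool_rot']);d=R.inv().apply(np.asarray(pos,float)-s['eef_pos'])/10
    t=(R.inv()*Ro.from_euler('xyz',rpy)).as_rotvec() if rpy is not None else 0
    print('at',s['eef_pos'].round(1),s['tool_rot'].round(3),'F',s['force'].round(1),'t',s['clock'],'-> d',d.round(2),'a',np.round(t,3))
E
python3 -c "
from h import *
go([440,30,300],[3.1416,0,1.53])"
```

```text
at [ 294.1 -579.2  230.6] [-3.14  0.    0.47] F [-0.4 -0.7 -0.3] t 0.15 -> d [ 40.59 -47.72  -6.87] a [-1.00e-03 -1.00e-03 -1.06e+00]
```

Emit:
send_rows(series=[{"ax": 0,"ay": 0,"dx": 3,"dy": -3.5,"dz": -1,"az": -0.1,"hand": 0.5},{"ax": 0,"ay": 0,"dx": 6,"dy": -7,"dz": -2,"az": -0.2,"hand": 0.5},{"ax": 0,"ay": 0,"dx": 9,"dy": -10.5,"dz": -3,"az": -0.3,"hand": 0.5},{"ax": 0,"ay": 0,"dx": 12,"dy": -14,"dz": -4,"az": -0.4,"hand": 0.5},{"ax": 0,"ay": 0,"dx": 15,"dy": -17.5,"dz": -5,"az": -0.5,"hand": 0.5},{"ax": 0,"ay": 0,"dx": 18,"dy": -21,"dz": -6,"az": -0.6,"hand": 0.5},{"ax": 0,"ay": 0,"dx": 21,"dy": -24.5,"dz": -7,"az": -0.7,"hand": 0.5},{"ax": 0,"ay": 0,"dx": 24,"dy": -28,"dz": -7,"az": -0.8,"hand": 0.5},{"ax": 0,"ay": 0,"dx": 27,"dy": -31.5,"dz": -7,"az": -0.9,"hand": 0.5},{"ax": 0,"ay": 0,"dx": 30,"dy": -35,"dz": -7,"az": -1.06,"hand": 0.5}])

```text
clock: 1.15
eef_pos: [403.3, -129.9, 301.5]
tool_rot: [3.141, 0.0, 1.525]
force: [1.6, 0.4, 0.1]
width: 42.5
gripper_force: 0.0
```

```bash
python3 -c "
from h import *
go([440,30,300],[3.1416,0,1.53])"
```

```text
at [ 403.3 -129.9  301.5] [3.141 0.    1.525] F [1.6 0.4 0.1] t 1.15 -> d [16.15  2.92  0.15] a [ 0.001  0.    -0.005]
```

Emit:
send_rows(series=[{"ax": 0,"ay": 0,"az": 0,"dx": 4,"dy": 0.8,"dz": 0,"hand": 0.6},{"ax": 0,"ay": 0,"az": 0,"dx": 8,"dy": 1.5,"dz": 0,"hand": 1},{"ax": 0,"ay": 0,"az": 0,"dx": 12,"dy": 2.2,"dz": 0,"hand": 1},{"ax": 0,"ay": 0,"az": 0,"dx": 15,"dy": 2.8,"dz": 0,"hand": 1},{"ax": 0,"ay": 0,"az": 0,"dx": 16,"dy": 2.9,"dz": 0,"hand": 1},{"ax": 0,"ay": 0,"az": 0,"dx": 16,"dy": 2.9,"dz": 0,"hand": 1},{"ax": 0,"ay": 0,"az": 0,"dx": 16,"dy": 2.9,"dz": 0,"hand": 1}])

```text
clock: 1.85
eef_pos: [440.1, 25.1, 301.1]
tool_rot: [-3.141, 0.001, 1.518]
force: [-0.1, -0.3, -0.2]
width: 0.3
gripper_force: 0.0
```

```bash
python3 - <<'E'
from h import *
import pickle
i=get_image('wrist');pickle.dump(i,open('w1.pkl','wb'));save('w1',i['pixels']);go([440,30,300],[3.1416,0,1.53])
E
```

```text
at [440.   24.8 301.1] [-3.141e+00  1.000e-03  1.517e+00] F [-0.1 -0.4  0.9] t 1.9 -> d [ 0.52 -0.03  0.11] a [-0.001  0.001 -0.013]
```

View pics/w1.png

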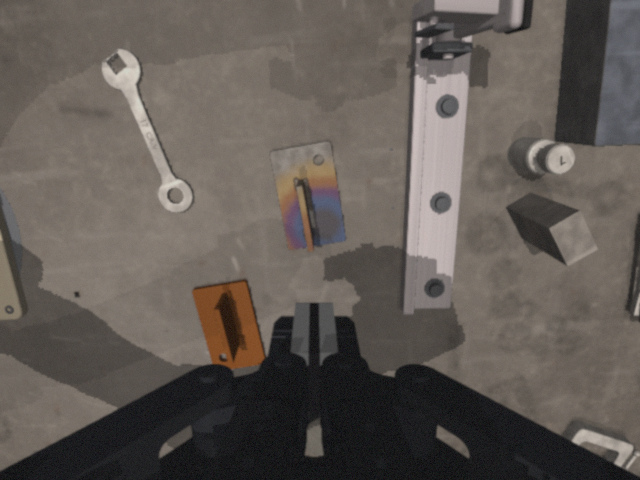

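The wrist view shows the bracket with corners at (271,151), (331,142), (346,241) and (290,250). The fence's front edge runs from (417,40) to (404,312). The flag is at the top, around (455,20), and the brown look-alike is at (230,325).

```bash
python3 - <<'E'
from h import *
import pickle
W=pickle.load(open('w1.pkl','rb'));g=W['pixels'].mean(2)
for r in (80,150,220,290): print(r,g[r-2:r+3,398:424].mean(0).round().astype(int))
print('c',g[300:322,406:410].mean(1).round().astype(int), g[300:322,425:445].mean(1).round().astype(int))
c=[onz(W,p,8) for p in((271,151),(331,142),(346,241),(290,250))]
for q in c: print(q.round(1))
for a in range(4): print(np.linalg.norm(c[a]-c[(a+1)%4]).round(1))
print('yaw',[np.arctan2(*(b-a)[[1,0]]).round(3) for a,b in((c[3],c[0]),(c[2],c[1]))],np.mean(c,0))
E
```

```text
80 [109 109 109 110 109 107 105 104 105 102  96  88  76  69  69  82 124 164
 185 192 193 192 189 185 180 168]
150 [117 118 119 118 117 115 109 106  99  78  67  69  82 118 162 186 191 191
 189 186 182 179 178 178 172 166]
220 [109 108 104 102  99  89  74  67  68  95 148 179 186 185 183 179 177 176
 176 178 173 166 179 186 187 185]
290 [ 73  68  64  58  59  65  89 112 122 123 122 122 119 119 120 121 120 116
 123 127 126 124 123 123 124 119]
c [122 124 124 123 122 122 123 120 120 122 122 124 119 112  94  81  75  75
  74  75  76  76] [123 122 122 123 122 123 121 114  95  79  76  76  76  76  75  76  76  76
  76  76  77  76]
[397.   67.2   8. ]
[457.1  72.8   8. ]
[468.7 -30.2   8. ]
[408.8 -37.1   8. ]
60.3
103.6
60.2
104.9
yaw [np.float64(1.684), np.float64(1.683)] [432.89725156  18.19716099   8.        ]
```

```bash
python3 - <<'E'
from h import *
import pickle
W=pickle.load(open('w1.pkl','rb'))
T=[onz(W,p,22) for p in((414,80),(411.1,150),(407.6,220),(404.4,290))]
B=[onz(W,p,0) for p in((409.5,80),(407,150),(403.5,220))]
print(np.round(T,1));print(np.round(B,1))
for P in(T,B):
    k=np.polyfit([p[1] for p in P],[p[0] for p in P],1);print('slope',k.round(4))
print('end',onz(W,(406,314),22).round(1),onz(W,(435,308.5),8).round(1))
for p in((460,14),(497,14),(417,14)): print(p,[onz(W,p,z).round(0) for z in(130,66)])
S=pickle.load(open('ims0.pkl','rb'))['scene']
# flag plane: fence x-z at y=130 ; thumb in scene crop
yaw=-0.045;ex=np.array([np.cos(yaw),np.sin(yaw),0]);ey=np.array([-ex[1],ex[0],0])
O=np.array([534.,38,0])
h=O+21*ex+130*ey+[0,0,52];print('hinge',h.round(1))
for th in(1.35,1.5,1.6,1.7,1.85):
    a=-np.cos(th)*ex+np.array([0,0,np.sin(th)]);n=np.sin(th)*ex+np.array([0,0,np.cos(th)])
    print(th,[((proj(S,h+85*a+14*n+s*17*ey)-[230,195])*5).round(0) for s in(-1,1)],[((proj(S,h+61*a+14*n+s*17*ey)-[230,195])*5).round(0) for s in(-1,1)],'thumb',(h+73*a+14*n).round(0))
E
```

```text
[[535.7 126.   22. ]
 [533.5  62.3  22. ]
 [530.7  -7.1  22. ]
 [528.2 -83.5  22. ]]
[[536.1 127.6   0. ]
 [534.1  60.5   0. ]
 [530.9 -12.5   0. ]]
slope [3.610000e-02 5.311245e+02]
slope [3.720000e-02 5.315424e+02]
end [ 530.2 -111.7   22. ] [ 565.5 -113.7    8. ]
(460, 14) [array([542., 160., 130.]), array([563., 172.,  66.])]
(497, 14) [array([567., 159., 130.]), array([593., 171.,  66.])]
(417, 14) [array([513., 161., 130.]), array([528., 173.,  66.])]
hinge [560.8 166.9  52. ]
1.35 [array([153., 100.]), array([ 81., 120.])] [array([153., 136.]), array([ 82., 156.])] thumb [559. 167. 126.]
1.5 [array([143.,  86.]), array([ 72., 105.])] [array([146., 127.]), array([ 75., 147.])] thumb [570. 167. 126.]
1.6 [array([137.,  78.]), array([66., 98.])] [array([141., 122.]), array([ 71., 142.])] thumb [577. 166. 125.]
1.7 [array([131.,  73.]), array([60., 92.])] [array([137., 119.]), array([ 67., 138.])] thumb [584. 166. 123.]
1.85 [array([122.,  68.]), array([52., 87.])] [array([131., 117.]), array([ 62., 136.])] thumb [594. 165. 118.]
```

Emit:
send_rows(series=[{"ax": 0,"ay": 0,"az": 0,"dx": 3,"dy": 3.3,"dz": 0,"hand": 1},{"ax": 0,"ay": 0,"az": 0,"dx": 6,"dy": 6.7,"dz": 0,"hand": 1},{"ax": 0,"ay": 0,"az": 0,"dx": 9,"dy": 10,"dz": 0,"hand": 1},{"ax": 0,"ay": 0,"az": 0,"dx": 12,"dy": 13.4,"dz": 0,"hand": 1},{"ax": 0,"ay": 0,"az": 0,"dx": 15,"dy": 16.7,"dz": 1,"hand": 1},{"ax": 0,"ay": 0,"az": 0,"dx": 15,"dy": 16.7,"dz": 4,"hand": 1},{"ax": 0,"ay": 0,"az": 0,"dx": 15,"dy": 16.7,"dz": 8,"hand": 1},{"ax": 0,"ay": 0,"az": 0,"dx": 15,"dy": 16.7,"dz": 12,"hand": 1},{"ax": 0,"ay": 0,"az": 0,"dx": 15,"dy": 16.7,"dz": 14,"hand": 1},{"ax": 0,"ay": 0,"az": 0,"dx": 15,"dy": 16.7,"dz": 14,"hand": 1}])

```text
clock: 2.9
eef_pos: [612.9, 164.4, 157.6]
tool_rot: [-3.135, 0.004, 1.517]
force: [-0.4, -0.8, 0.7]
width: -0.1
gripper_force: 0.0
```

```bash
cat >> h.py <<'E'
YAW=-0.0365;EX=np.array([np.cos(YAW),np.sin(YAW),0]);EY=np.array([-EX[1],EX[0],0]);O=np.array([532.6,37.5,0])
F=lambda x,y,z:O+x*EX+y*EY+np.array([0,0,z])
E
python3 - <<'E'
from h import *
go(F(21+60,130,118),[3.1416,0,1.5343])
for th in(1.6,1.35,1.1,.85,.6,.4,.2,.08,0,-.04):
    r=75; a=np.array([-np.cos(th),np.sin(th)]);n=np.array([np.sin(th),np.cos(th)])
    p=r*a+14*n; print(th,(np.array([21,52])+p+[14.5,0]).round(1))
E
```

```text
at [612.9 164.4 157.6] [-3.135  0.004  1.517] F [-0.4 -0.8  0.7] t 2.9 -> d [0.05 0.57 3.96] a [-0.007  0.004 -0.017]
1.6 [ 51.7 126.6]
1.35 [ 32.7 128.2]
1.1 [ 14.  125.2]
0.85 [ -3.5 117.6]
0.6 [-18.5 105.9]
0.4 [-28.1  94.1]
0.2 [-35.2  80.6]
0.08 [-38.1  71.9]
0 [-39.5  66. ]
-0.04 [-40.  63.]
```

Emit:
send_rows(series=[{"ax": 0,"ay": 0,"az": -0.017,"dx": 0,"dy": 0.2,"dz": 2,"hand": 1},{"ax": 0,"ay": 0,"az": -0.017,"dx": 0,"dy": 0.2,"dz": 3.4,"hand": 1},{"ax": 0,"ay": 0,"az": -0.017,"dx": 0,"dy": -0.8,"dz": 3.4,"hand": 1},{"ax": 0,"ay": 0,"az": -0.017,"dx": 0,"dy": -1.6,"dz": 3.3,"hand": 1},{"ax": 0,"ay": 0,"az": -0.017,"dx": 0,"dy": -2.4,"dz": 3.2,"hand": 1},{"ax": 0,"ay": 0,"az": -0.017,"dx": 0,"dy": -3.0,"dz": 3.1,"hand": 1},{"ax": 0,"ay": 0,"az": -0.017,"dx": 0,"dy": -3.6,"dz": 3.1,"hand": 1},{"ax": 0,"ay": 0,"az": -0.017,"dx": 0,"dy": -4.2,"dz": 3.1,"hand": 1}])

```text
clock: 3.7
eef_pos: [573.2, 170.6, 131.3]
tool_rot: [3.14, -0.001, 1.537]
force: [2.4, -0.2, 7.1]
width: -0.1
gripper_force: 3.6
```

```bash
python3 - <<'E'
from h import *
go(F(14,130,125),[3.1416,0,1.5343])
for p in((14,125.2),(5,122),(-3.5,117.6),(-11,112),(-18.5,105.9),(-23.5,100),(-28.1,94.1)): go(F(p[0],130,p[1]))
E
```

```text
at [573.2 170.6 131.3] [ 3.140e+00 -1.000e-03  1.537e+00] F [ 2.4 -0.2  7.1] t 3.7 -> d [-0.45 -2.17  0.62] a [ 0.002 -0.001  0.003]
at [573.2 170.6 131.3] [ 3.140e+00 -1.000e-03  1.537e+00] F [ 2.4 -0.2  7.1] t 3.7 -> d [-0.45 -2.17  0.6 ] a 0
at [573.2 170.6 131.3] [ 3.140e+00 -1.000e-03  1.537e+00] F [ 2.4 -0.2  7.1] t 3.7 -> d [-0.45 -3.07  0.92] a 0
at [573.2 170.6 131.3] [ 3.140e+00 -1.000e-03  1.537e+00] F [ 2.4 -0.2  7.1] t 3.7 -> d [-0.44 -3.92  1.36] a 0
at [573.2 170.6 131.3] [ 3.140e+00 -1.000e-03  1.537e+00] F [ 2.4 -0.2  7.1] t 3.7 -> d [-0.44 -4.67  1.92] a 0
at [573.2 170.6 131.3] [ 3.140e+00 -1.000e-03  1.537e+00] F [ 2.4 -0.2  7.1] t 3.7 -> d [-0.44 -5.42  2.52] a 0
at [573.2 170.6 131.3] [ 3.140e+00 -1.000e-03  1.537e+00] F [ 2.4 -0.2  7.1] t 3.7 -> d [-0.44 -5.93  3.11] a 0
at [573.2 170.6 131.3] [ 3.140e+00 -1.000e-03  1.537e+00] F [ 2.4 -0.2  7.1] t 3.7 -> d [-0.44 -6.39  3.7 ] a 0
```

```bash
python3 - <<'E'
from h import *
i=get_image('scene')['pixels'][170:280,215:305];j=get_image('side')['pixels'][195:285,240:340]
save('c3',np.hstack([cv2.resize(i,(400,489),interpolation=cv2.INTER_CUBIC),cv2.resize(j,(400,489),interpolation=cv2.INTER_CUBIC)]))
E
```

```text
(no output)
```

View pics/c3.png

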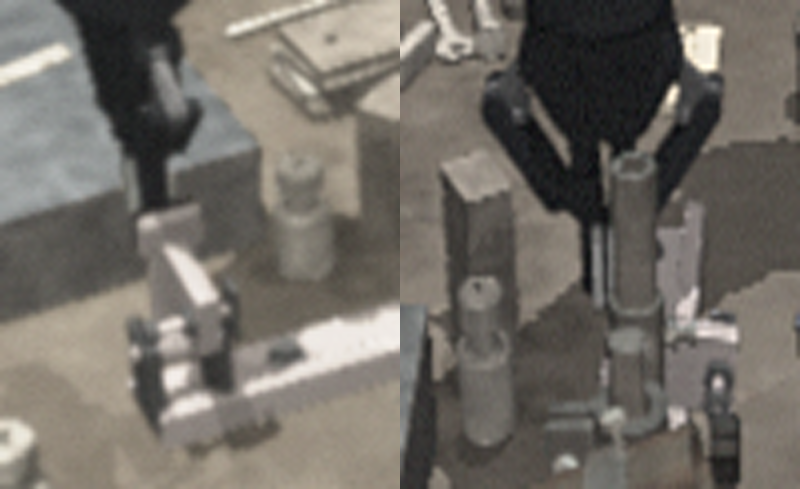

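```bash
python3 - <<'E'
from h import *
s=get_image('scene');d=get_image('side');p=read_state()['eef_pos']
f=lambda u:((u-[215,170])*[400/90,489/110]).round();g=lambda u:((u-[240,195])*[4,489/90]+[400,0]).round()
print(p,'tcp',f(proj(s,p)),g(proj(d,p)))
for th in(1.2,1.4,1.6,1.8):
    for r,o in((85,14),(85,0),(61,14)):
        q=[F(21-r*np.cos(th)+o*np.sin(th),130+k,52+r*np.sin(th)+o*np.cos(th)) for k in(-17,17)]
        print(th,r,o,[f(proj(s,x)) for x in q],[g(proj(d,x)) for x in q])
print('hinge',f(proj(s,F(21,130,52))),g(proj(d,F(21,130,52))))
E
```

```text
[572.73871903 170.66430035 131.31882051] tcp [153. 205.] [606. 300.]
1.2 85 14 [array([215., 218.]), array([151., 236.])] [array([669., 262.]), array([665., 305.])]
1.2 85 0 [array([225., 240.]), array([161., 258.])] [array([694., 273.]), array([690., 317.])]
1.2 61 14 [array([212., 245.]), array([149., 263.])] [array([654., 311.]), array([650., 355.])]
1.4 85 14 [array([202., 197.]), array([139., 215.])] [array([637., 257.]), array([632., 301.])]
1.4 85 0 [array([212., 215.]), array([149., 233.])] [array([663., 263.]), array([659., 306.])]
1.4 61 14 [array([203., 232.]), array([140., 249.])] [array([631., 309.]), array([626., 353.])]
1.6 85 14 [array([190., 183.]), array([127., 200.])] [array([605., 261.]), array([600., 304.])]
1.6 85 0 [array([200., 196.]), array([137., 214.])] [array([631., 260.]), array([626., 303.])]
1.6 61 14 [array([194., 222.]), array([132., 240.])] [array([608., 313.]), array([603., 357.])]
1.8 85 14 [array([179., 175.]), array([117., 192.])] [array([575., 271.]), array([569., 315.])]
1.8 85 0 [array([188., 183.]), array([126., 200.])] [array([600., 265.]), array([594., 308.])]
1.8 61 14 [array([187., 217.]), array([125., 235.])] [array([587., 322.]), array([581., 367.])]
hinge [184. 341.] [639. 465.]
```

Emit:
send_rows(series=[{"ax": 0,"ay": 0,"az": 0,"dx": -0.2,"dy": -0.5,"dz": 0,"hand": 1},{"ax": 0,"ay": 0,"az": 0,"dx": -0.4,"dy": -1.0,"dz": 0,"hand": 1}])

```text
clock: 4.1
eef_pos: [563.3, 169.2, 131.3]
tool_rot: [3.139, -0.004, 1.538]
force: [1.9, 3.6, 2.3]
width: 0.1
gripper_force: 2.5
```

Emit:
send_rows(series=[{"ax": 0,"ay": 0,"az": 0,"dx": 0,"dy": -0.5,"dz": 0,"hand": 1},{"ax": 0,"ay": 0,"az": 0,"dx": 0,"dy": -1.0,"dz": 0.1,"hand": 1}])

```text
clock: 4.3
eef_pos: [552.1, 167.5, 129.5]
tool_rot: [-3.141, -0.001, 1.537]
force: [1.3, 3.1, 6.2]
width: 0.1
gripper_force: 3.1
```

```bash
python3 - <<'E'
from h import *
go(F(14,130,125))
i=get_image('scene')['pixels'][170:280,215:305];j=get_image('wrist')['pixels'][:,240:600]
save('c4',np.hstack([cv2.resize(i,(400,489),interpolation=cv2.INTER_CUBIC),cv2.resize(j,(367,489),interpolation=cv2.INTER_CUBIC)]))
E
```

```text
at [552.1 167.5 129.5] [-3.141e+00 -1.000e-03  1.537e+00] F [1.3 3.1 6.2] t 4.3 -> d [-0.06 -0.08  0.45] a 0
```

View pics/c4.png

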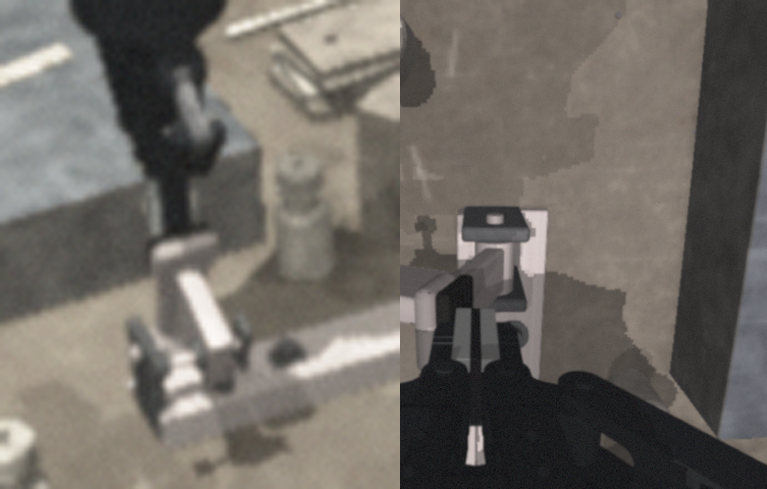

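The scene crop shows the flag following the finger, its thumb pad now leaning forward at crop px (185,250). I'll continue along the arc.

Emit:
send_rows(series=[{"ax": 0,"ay": 0,"az": 0,"dx": 0,"dy": -0.9,"dz": 0.4,"hand": 1},{"ax": 0,"ay": 0,"az": 0,"dx": 0,"dy": -1.75,"dz": 0.9,"hand": 1},{"ax": 0,"ay": 0,"az": 0,"dx": 0,"dy": -2.5,"dz": 1.5,"hand": 1},{"ax": 0,"ay": 0,"az": 0,"dx": 0,"dy": -3.25,"dz": 2.1,"hand": 1},{"ax": 0,"ay": 0,"az": 0,"dx": 0,"dy": -3.7,"dz": 2.7,"hand": 1},{"ax": 0,"ay": 0,"az": 0,"dx": 0,"dy": -4.2,"dz": 3.3,"hand": 1}])

```text
clock: 5.0
eef_pos: [510.0, 167.2, 95.3]
tool_rot: [-3.14, 0.002, 1.536]
force: [0.3, 0.0, 2.1]
width: -0.1
gripper_force: 0.7
```

```bash
python3 - <<'E'
from h import *
for p in((-35,80.6),(-38,72),(-40,66)): go(F(p[0],130,p[1]))
E
```

```text
at [510.  167.2  95.3] [-3.140e+00  2.000e-03  1.536e+00] F [0.3 0.  2.1] t 5.0 -> d [ 0.13 -0.77  1.47] a 0
at [510.  167.2  95.3] [-3.140e+00  2.000e-03  1.536e+00] F [0.3 0.  2.1] t 5.0 -> d [ 0.13 -1.06  2.33] a 0
at [510.  167.2  95.3] [-3.140e+00  2.000e-03  1.536e+00] F [0.3 0.  2.1] t 5.0 -> d [ 0.13 -1.26  2.93] a 0
```

Emit:
send_rows(series=[{"ax": 0,"ay": 0,"az": 0,"dx": 0,"dy": -0.6,"dz": 0.7,"hand": 1},{"ax": 0,"ay": 0,"az": 0,"dx": 0,"dy": -1.2,"dz": 1.4,"hand": 1},{"ax": 0,"ay": 0,"az": 0,"dx": 0,"dy": -1.7,"dz": 2.0,"hand": 1},{"ax": 0,"ay": 0,"az": 0,"dx": 0,"dy": -1.8,"dz": 2.5,"hand": 1},{"ax": 0,"ay": 0,"az": 0,"dx": 0,"dy": -1.8,"dz": 2.8,"hand": 1}])

```text
clock: 5.5
eef_pos: [491.9, 168.8, 67.7]
tool_rot: [-3.14, 0.001, 1.537]
force: [-1.9, 0.2, 0.6]
width: 0.1
gripper_force: 0.5
```

Emit:
send_rows(series=[{"ax": 0,"ay": 0,"az": 0,"dx": 0,"dy": 0,"dz": 0.1,"hand": 1}])

```text
clock: 5.6
eef_pos: [492.5, 168.7, 66.9]
tool_rot: [-3.141, 0.0, 1.537]
force: [-1.5, 0.2, 1.4]
width: -0.0
gripper_force: 0.5
```

Emit:
send_rows(series=[{"ax": 0,"ay": 0,"az": 0,"dx": 0,"dy": 0,"dz": 0.15,"hand": 1},{"ax": 0,"ay": 0,"az": 0,"dx": 0,"dy": 0,"dz": 0.25,"hand": 1}])

```text
clock: 5.8
eef_pos: [493.0, 168.8, 64.9]
tool_rot: [3.141, -0.0, 1.537]
force: [-0.7, -0.1, 2.8]
width: -0.0
gripper_force: 1.8
```

Emit:
send_rows(series=[{"ax": 0,"ay": 0,"az": 0,"dx": 0,"dy": 0,"dz": 0.15,"hand": 1},{"ax": 0,"ay": 0,"az": 0,"dx": 0,"dy": 0,"dz": 0.15,"hand": 1}])

```text
clock: 6.0
eef_pos: [493.0, 168.8, 63.7]
tool_rot: [3.141, 0.0, 1.537]
force: [-1.4, -1.1, 7.5]
width: -0.5
gripper_force: 3.4
```

Emit:
send_rows(series=[{"ax": 0,"ay": 0,"az": 0,"dx": 0,"dy": 0,"dz": 0.12,"hand": 1},{"ax": 0,"ay": 0,"az": 0,"dx": 0,"dy": 0,"dz": 0.12,"hand": 1}])

```text
clock: 6.2
eef_pos: [493.0, 168.8, 62.8]
tool_rot: [3.141, 0.0, 1.537]
force: [-2.5, -1.3, 9.7]
width: 0.3
gripper_force: 4.7
```

Emit:
send_rows(series=[{"ax": 0,"ay": 0,"az": 0,"dx": 0,"dy": 0,"dz": -2,"hand": 1},{"ax": 0,"ay": 0,"az": 0,"dx": 0,"dy": 0,"dz": -6,"hand": 1},{"ax": 0,"ay": 0,"az": 0,"dx": -2,"dy": -1,"dz": -9,"hand": 0.45},{"ax": 0,"ay": 0,"az": -0.05,"dx": -6,"dy": -2,"dz": -12,"hand": 0.45},{"ax": 0,"ay": 0,"az": -0.1,"dx": -10,"dy": -4,"dz": -14,"hand": 0.45},{"ax": 0,"ay": 0,"az": -0.147,"dx": -14,"dy": -5.5,"dz": -14,"hand": 0.45},{"ax": 0,"ay": 0,"az": -0.147,"dx": -16.5,"dy": -5.8,"dz": -14,"hand": 0.45},{"ax": 0,"ay": 0,"az": -0.147,"dx": -16.5,"dy": -5.8,"dz": -14,"hand": 0.45}])

```text
clock: 7.0
eef_pos: [428.5, 1.6, 202.2]
tool_rot: [-3.141, 0.002, 1.677]
force: [-0.1, -0.0, -0.1]
width: 46.9
gripper_force: 0.0
```

```bash
python3 - <<'E'
from h import *
import pickle
go([429.3,5.7,16],[3.1416,0,1.6835])
i=get_image('wrist');pickle.dump(i,open('w2.pkl','wb'));save('w2',i['pixels'])
print(proj(i,[429.3,5.7,52]),proj(i,F(-64,130,60)),proj(i,F(-52,130,66)))
E
```

```text
at [428.5   1.6 202.2] [-3.141e+00  2.000e-03  1.677e+00] F [-0.1 -0.  -0.1] t 7.0 -> d [ 0.45  0.14 18.62] a [-0.001  0.002 -0.007]
[318.61268209 219.82754499] [423.80054382 -39.2782203 ] [446.6873291  -39.17898252]
```

View pics/w2.png

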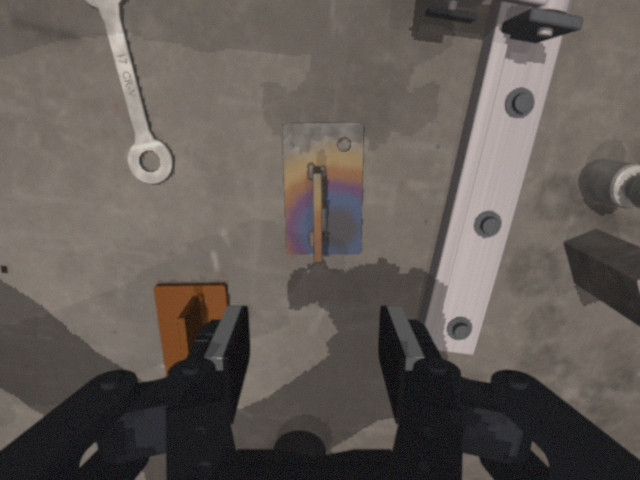

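The picture shows the bracket squared to the tool, its tab from (318,168) to (318,262), close to the prediction of (319,220). The flag's blade is down near (450,10).

Emit:
send_rows(series=[{"ax": 0,"ay": 0,"az": -0.007,"dx": 0.3,"dy": 0.1,"dz": 4,"hand": 0.45},{"ax": 0,"ay": 0,"az": -0.007,"dx": 0.6,"dy": 0.1,"dz": 8,"hand": 0.45},{"ax": 0,"ay": 0,"az": -0.007,"dx": 0.6,"dy": 0.1,"dz": 12,"hand": 0.45},{"ax": 0,"ay": 0,"az": -0.007,"dx": 0.6,"dy": 0.1,"dz": 15,"hand": 0.45},{"ax": 0,"ay": 0,"az": -0.007,"dx": 0.6,"dy": 0.1,"dz": 17,"hand": 0.45},{"ax": 0,"ay": 0,"az": -0.007,"dx": 0.6,"dy": 0.1,"dz": 18,"hand": 0.45},{"ax": 0,"ay": 0,"az": -0.007,"dx": 0.6,"dy": 0.1,"dz": 18.4,"hand": 0.45},{"ax": 0,"ay": 0,"az": -0.007,"dx": 0.6,"dy": 0.1,"dz": 18.4,"hand": 0.45}])

```text
clock: 7.85
eef_pos: [429.9, 13.7, 17.2]
tool_rot: [-3.141, -0.002, 1.693]
force: [-0.2, 1.1, 0.6]
width: 47.0
gripper_force: 0.0
```

Emit:
send_rows(series=[{"ax": 0,"ay": 0,"az": 0,"dx": 0,"dy": 0,"dz": 0,"hand": 0.6},{"ax": 0,"ay": 0,"az": 0,"dx": 0,"dy": 0,"dz": 0,"hand": 0.75},{"ax": 0,"ay": 0,"az": 0,"dx": 0,"dy": 0,"dz": 0,"hand": 0.85},{"ax": 0,"ay": 0,"az": 0,"dx": 0,"dy": 0,"dz": 0,"hand": 1},{"ax": 0,"ay": 0,"az": 0,"dx": 0,"dy": 0,"dz": 0,"hand": 1},{"ax": 0,"ay": 0,"az": 0,"dx": 0,"dy": 0,"dz": 0,"hand": 1},{"ax": 0,"ay": 0,"az": 0,"dx": 0,"dy": 0,"dz": 0,"hand": 1}])

```text
clock: 8.55
eef_pos: [430.0, 12.0, 18.6]
tool_rot: [3.14, 0.0, 1.691]
force: [0.9, -0.5, 5.2]
width: 5.2
gripper_force: 59.8
```

```bash
python3 - <<'E'
from h import *
go(F(-43,5,23),[3.1416,0,1.5343])
E
```

```text
at [430.   12.   18.6] [3.14  0.    1.691] F [ 0.9 -0.5  5.2] t 8.55 -> d [ 2.47  6.32 -0.44] a [ 0.001 -0.     0.156]
```

Emit:
send_rows(series=[{"ax": 0,"ay": 0,"az": 0,"dx": 0,"dy": 0,"dz": -0.4,"hand": 1},{"ax": 0,"ay": 0,"az": 0,"dx": 0,"dy": 0,"dz": -0.8,"hand": 1},{"ax": 0,"ay": 0,"az": 0.04,"dx": 0.5,"dy": 1,"dz": -0.8,"hand": 1},{"ax": 0,"ay": 0,"az": 0.08,"dx": 1,"dy": 2,"dz": -0.8,"hand": 1},{"ax": 0,"ay": 0,"az": 0.12,"dx": 1.5,"dy": 3.5,"dz": -0.8,"hand": 1},{"ax": 0,"ay": 0,"az": 0.156,"dx": 2,"dy": 5,"dz": -0.8,"hand": 1},{"ax": 0,"ay": 0,"az": 0.156,"dx": 2.4,"dy": 6,"dz": -0.8,"hand": 1},{"ax": 0,"ay": 0,"az": 0.156,"dx": 2.4,"dy": 6.3,"dz": -0.8,"hand": 1},{"ax": 0,"ay": 0,"az": 0.156,"dx": 2.4,"dy": 6.3,"dz": -0.8,"hand": 1}])

```text
clock: 9.45
eef_pos: [488.9, 42.9, 25.9]
tool_rot: [-3.141, 0.0, 1.535]
force: [0.8, 0.0, -5.7]
width: 5.2
gripper_force: 58.5
```

```bash
python3 - <<'E'
from h import *
import pickle
go(F(-43,5,18.6),[3.1416,0,1.5343])
i=get_image('wrist');pickle.dump(i,open('w3.pkl','wb'));save('w3',i['pixels'])
i=get_image('side');pickle.dump(i,open('s3.pkl','wb'))
E
```

```text
at [488.9  42.9  25.9] [-3.141  0.     1.535] F [ 0.8  0.  -5.7] t 9.45 -> d [0.12 0.09 0.73] a [-0.001  0.     0.001]
```

View pics/w3.png

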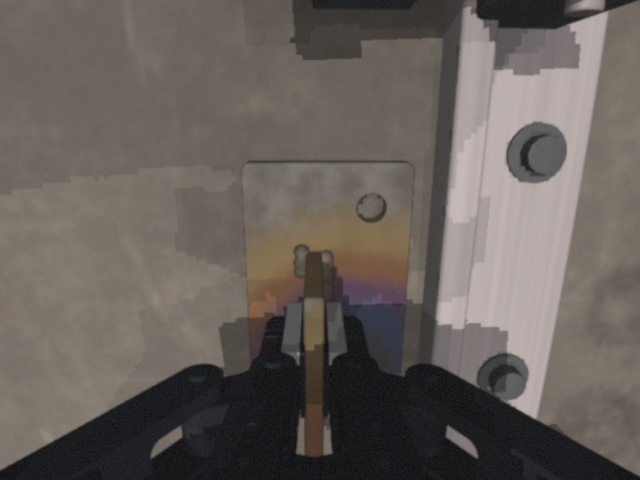

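The wrist view shows the bracket held by its tab. Its leading edge is at row 161, corner (413,161), and its long edge is nearly parallel to the fence's front edge at columns 440-460.

```bash
python3 - <<'E'
from h import *
import pickle
W=pickle.load(open('w3.pkl','rb'));g=W['pixels'].mean(2)
inv=lambda p:np.array([(p-O)@EX,(p-O)@EY,p[2]]).round(1)
for n,p,z in(('cR',(413.5,161.5),15.3),('cL',(243,161.5),15.3),('eR',(404,350),15.3),('f1',(463,30),22),('f2',(440,310),22)):
    print(n,onz(W,p,z).round(1),inv(onz(W,p,z)))
for r in(190,250,300,350): print(r,g[r-2:r+3,395:470].mean(0).round().astype(int)[::2])
E
```

```text
cR [524.3 100.6  15.3] [-10.6  62.7  15.3]
cL [464.  102.7  15.3] [-70.9  62.7  15.3]
eR [522.8  25.3  15.3] [ -9.3 -12.5  15.3]
f1 [537.3 141.8  22. ] [  0.9 104.4  22. ]
f2 [534.5  45.9  22. ] [ 1.6  8.4 22. ]
190 [107 105 104 102  99  98  97  96  95  83 102 102 102 102  95  96  95  95
  85  68  68  68  68  67  69  72 101 148 173 182 185 188 188 188 187 185
 181 178]
250 [105 104 104 105 104 105 103  89 107 107 105 105  98  95  96  94  73  67
  66  68  69  67  68  88 134 152 164 167 167 168 167 165 163 160 157 157
 157 160]
300 [ 81  81  81  82  85  79  86  88  90 111 114 109 108 104  73  68  68  70
  68  69  71 109 143 162 169 169 171 168 173 180 179 177 175 177 179 174
 159 176]
350 [ 59  58  58  56  66  69  69  69  70  69  69  68  58  58  57  58  58  60
  65  87 101 107 110 109 110 109 108 114 119 118 118 120 119 111 119 122
 120 119]
```

Emit:
send_rows(series=[{"ax": 0,"ay": 0,"az": 0,"dx": 0,"dy": 0.1,"dz": 0.3,"hand": 1},{"ax": 0,"ay": 0,"az": 0,"dx": 0,"dy": 0.2,"dz": 0.5,"hand": 1},{"ax": 0,"ay": 0,"az": 0,"dx": 0,"dy": 0.3,"dz": 0.65,"hand": 1},{"ax": 0,"ay": 0,"az": 0,"dx": 0,"dy": 0.4,"dz": 0.7,"hand": 1},{"ax": 0,"ay": 0,"az": 0,"dx": 0,"dy": 0.4,"dz": 0.7,"hand": 1}])

```text
clock: 10.05
eef_pos: [493.5, 43.2, 19.0]
tool_rot: [3.141, -0.0, 1.535]
force: [0.6, 0.6, -5.7]
width: 5.1
gripper_force: 58.6
```

Emit:
send_rows(series=[{"ax": 0,"ay": 0,"az": 0,"dx": 0,"dy": 0.1,"dz": 0,"hand": 1},{"ax": 0,"ay": 0,"az": 0,"dx": 0,"dy": 0.2,"dz": 0,"hand": 1}])

```text
clock: 10.25
eef_pos: [495.4, 43.1, 19.2]
tool_rot: [3.142, 0.0, 1.535]
force: [-0.7, -0.1, -5.7]
width: 5.5
gripper_force: 58.6
```

Emit:
send_rows(series=[{"ax": 0,"ay": 0,"az": 0,"dx": 0,"dy": 0,"dz": 0.05,"hand": 1},{"ax": 0,"ay": 0,"az": 0,"dx": 0,"dy": 0,"dz": 0.1,"hand": 1}])

```text
clock: 10.45
eef_pos: [495.6, 43.1, 18.6]
tool_rot: [3.141, 0.0, 1.535]
force: [-0.7, -0.9, 5.2]
width: 5.4
gripper_force: 60.5
```

Emit:
send_rows(series=[{"ax": 0,"ay": 0,"az": 0,"dx": 0,"dy": 0,"dz": 0.05,"hand": 1},{"ax": 0,"ay": 0,"az": 0,"dx": 0,"dy": 0,"dz": 0.05,"hand": 1}])

```text
clock: 10.65
eef_pos: [495.6, 43.1, 18.6]
tool_rot: [3.14, 0.0, 1.535]
force: [-1.1, -0.6, 6.3]
width: 5.4
gripper_force: 60.5
```

Emit:
send_rows(series=[{"ax": 0,"ay": 0,"az": 0,"dx": 0,"dy": 0.1,"dz": -0.04,"hand": 1},{"ax": 0,"ay": 0,"az": 0,"dx": 0,"dy": 0.15,"dz": -0.04,"hand": 1}])

```text
clock: 10.85
eef_pos: [495.5, 43.1, 18.6]
tool_rot: [-3.14, 0.001, 1.535]
force: [-6.0, 0.5, 8.8]
width: 5.1
gripper_force: 61.0
```

Emit:
send_rows(series=[{"ax": 0,"ay": 0,"az": 0,"dx": 0,"dy": 0.08,"dz": 0,"hand": 1},{"ax": 0,"ay": 0,"az": 0,"dx": 0,"dy": 0.1,"dz": 0,"hand": 1}])

```text
clock: 11.05
eef_pos: [495.6, 43.1, 18.6]
tool_rot: [-3.139, 0.001, 1.535]
force: [-7.9, -0.1, 11.6]
width: 5.6
gripper_force: 61.3
```

Emit:
send_rows(series=[{"ax": 0,"ay": 0,"az": 0,"dx": 0,"dy": 0.08,"dz": 0,"hand": 1},{"ax": 0,"ay": 0,"az": 0,"dx": 0,"dy": 0.1,"dz": 0,"hand": 1}])

```text
clock: 11.25
eef_pos: [495.6, 43.0, 18.6]
tool_rot: [-3.137, 0.002, 1.536]
force: [-10.7, 1.6, 15.4]
width: 4.9
gripper_force: 61.7
```

Emit:
send_rows(series=[{"ax": 0,"ay": 0,"az": 0,"dx": 0,"dy": 0,"dz": -0.06,"hand": 1},{"ax": 0,"ay": 0,"az": 0,"dx": 0,"dy": 0,"dz": -0.12,"hand": 1}])

```text
clock: 11.45
eef_pos: [499.0, 43.0, 19.1]
tool_rot: [3.141, -0.0, 1.535]
force: [-1.2, 0.9, -4.7]
width: 5.2
gripper_force: 58.6
```

```bash
python3 - <<'E'
from h import *
import pickle
i=get_image('wrist');pickle.dump(i,open('w4.pkl','wb'));save('w4',i['pixels'][60:400,200:520]);go(F(-36,5,18.6));print(read_state()['torque'])
E
```

```text
at [498.9  43.   19. ] [ 3.142 -0.     1.535] F [-0.  -0.2 -5.8] t 11.5 -> d [ 0.07 -0.21  0.04] a 0
[ 0.01455385  0.22350327 -0.018673  ]
```

View pics/w4.png

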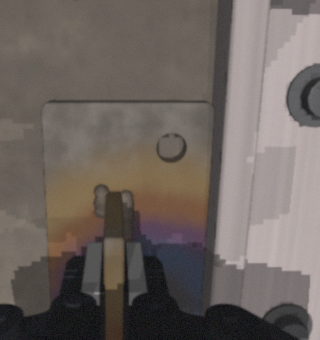

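It was table friction. The crop shows a slim dark gap between the plate at column 212 and the fence at column 222, so I'll approach with the bracket barely lifted.

Emit:
send_rows(series=[{"ax": 0,"ay": 0,"az": 0,"dx": 0,"dy": 0.08,"dz": 0,"hand": 1},{"ax": 0,"ay": 0,"az": 0,"dx": 0,"dy": 0.16,"dz": 0,"hand": 1},{"ax": 0,"ay": 0,"az": 0,"dx": 0,"dy": 0.16,"dz": 0,"hand": 1}])

```text
clock: 11.8
eef_pos: [499.1, 42.9, 18.8]
tool_rot: [-3.139, 0.0, 1.535]
force: [-4.3, 1.3, -4.2]
width: 5.4
gripper_force: 58.9
```

Emit:
send_rows(series=[{"ax": 0,"ay": 0,"az": 0,"dx": 0,"dy": 0.08,"dz": 0,"hand": 1},{"ax": 0,"ay": 0,"az": 0,"dx": 0,"dy": 0.16,"dz": 0,"hand": 1},{"ax": 0,"ay": 0,"az": 0,"dx": 0,"dy": 0.16,"dz": 0,"hand": 1}])

```text
clock: 12.1
eef_pos: [499.1, 42.9, 18.9]
tool_rot: [-3.137, 0.001, 1.535]
force: [-8.1, 1.6, 0.7]
width: 5.1
gripper_force: 59.8
```

Emit:
send_rows(series=[{"ax": 0,"ay": 0,"az": 0,"dx": 0,"dy": 0.08,"dz": 0,"hand": 1},{"ax": 0,"ay": 0,"az": 0,"dx": 0,"dy": 0.12,"dz": 0,"hand": 1},{"ax": 0,"ay": 0,"az": 0,"dx": 0,"dy": 0.12,"dz": 0,"hand": 1}])

```text
clock: 12.4
eef_pos: [499.1, 42.8, 18.9]
tool_rot: [-3.135, 0.002, 1.535]
force: [-11.2, 1.7, 2.8]
width: 5.3
gripper_force: 60.2
```

Emit:
send_rows(series=[{"ax": 0,"ay": 0,"az": 0,"dx": 0,"dy": -0.15,"dz": 0,"hand": 1},{"ax": 0,"ay": 0,"az": 0,"dx": 0.5,"dy": -0.2,"dz": 0,"hand": 1},{"ax": 0,"ay": 0,"az": 0,"dx": 1.0,"dy": -0.2,"dz": 0,"hand": 1},{"ax": 0,"ay": 0,"az": 0,"dx": 1.5,"dy": -0.2,"dz": 0,"hand": 1},{"ax": 0,"ay": 0,"az": 0,"dx": 2.0,"dy": -0.2,"dz": 0,"hand": 1}])

```text
clock: 12.9
eef_pos: [499.5, 57.1, 19.1]
tool_rot: [-3.137, 0.01, 1.531]
force: [-6.2, -8.6, 4.1]
width: 5.3
gripper_force: 60.2
```

Emit:
send_rows(series=[{"ax": 0,"ay": 0,"az": 0,"dx": 0.4,"dy": 0,"dz": 0,"hand": 1},{"ax": 0,"ay": 0,"az": 0,"dx": 0.8,"dy": 0,"dz": 0,"hand": 1},{"ax": 0,"ay": 0,"az": 0,"dx": 1.1,"dy": 0,"dz": 0,"hand": 1},{"ax": 0,"ay": 0,"az": 0,"dx": 1.4,"dy": 0,"dz": 0,"hand": 1}])

```text
clock: 13.3
eef_pos: [500.0, 71.1, 19.1]
tool_rot: [-3.137, 0.01, 1.532]
force: [-6.9, -9.5, 5.2]
width: 4.9
gripper_force: 60.2
```

```bash
python3 - <<'E'
from h import *
s=read_state();p=s['eef_pos'];print(((p-O)@EX).round(1),((p-O)@EY).round(1),s['tool_rot'],s['force'])
E
```

```text
-33.8 32.4 [-3.13678277  0.00963241  1.53155602] [-6.87387052 -9.49946948  5.23765783]
```

Emit:
send_rows(series=[{"ax": 0,"ay": 0,"az": 0,"dx": 0,"dy": -0.08,"dz": -0.05,"hand": 1},{"ax": 0,"ay": 0,"az": 0,"dx": 0.2,"dy": -0.08,"dz": -0.08,"hand": 1},{"ax": 0,"ay": 0,"az": 0,"dx": 0.4,"dy": -0.08,"dz": -0.08,"hand": 1},{"ax": 0,"ay": 0,"az": 0,"dx": 0.6,"dy": -0.08,"dz": -0.08,"hand": 1},{"ax": 0,"ay": 0,"az": 0,"dx": 0.8,"dy": -0.08,"dz": -0.08,"hand": 1}])

```text
clock: 13.8
eef_pos: [500.6, 83.6, 19.5]
tool_rot: [-3.139, 0.002, 1.534]
force: [-4.5, -2.3, -5.6]
width: 5.3
gripper_force: 58.7
```

Emit:
send_rows(series=[{"ax": 0,"ay": 0,"az": 0,"dx": 0.1,"dy": 0,"dz": 0,"hand": 1},{"ax": 0,"ay": 0,"az": 0,"dx": 0.2,"dy": 0,"dz": 0,"hand": 1}])

```text
clock: 14.0
eef_pos: [500.7, 85.7, 19.4]
tool_rot: [-3.139, 0.002, 1.534]
force: [-4.3, -2.7, -6.4]
width: 5.1
gripper_force: 58.6
```

Emit:
send_rows(series=[{"ax": 0,"ay": 0,"az": 0,"dx": 0.1,"dy": 0,"dz": 0,"hand": 1},{"ax": 0,"ay": 0,"az": 0,"dx": 0.2,"dy": 0,"dz": 0,"hand": 1}])

```text
clock: 14.2
eef_pos: [500.8, 87.7, 19.4]
tool_rot: [-3.139, 0.002, 1.534]
force: [-4.4, -2.1, -4.8]
width: 5.6
gripper_force: 58.6
```

Emit:
send_rows(series=[{"ax": 0,"ay": 0,"az": 0,"dx": 0.1,"dy": 0,"dz": 0,"hand": 1},{"ax": 0,"ay": 0,"az": 0,"dx": 0.2,"dy": 0,"dz": 0,"hand": 1}])

```text
clock: 14.4
eef_pos: [500.9, 89.7, 19.5]
tool_rot: [-3.139, 0.002, 1.534]
force: [-5.2, -2.8, -5.6]
width: 5.5
gripper_force: 58.6
```

Emit:
send_rows(series=[{"ax": 0,"ay": 0,"az": 0,"dx": 0.1,"dy": 0,"dz": 0,"hand": 1},{"ax": 0,"ay": 0,"az": 0,"dx": 0.2,"dy": 0,"dz": 0,"hand": 1}])

```text
clock: 14.6
eef_pos: [501.0, 91.7, 19.4]
tool_rot: [-3.139, 0.002, 1.534]
force: [-4.8, -2.4, -5.2]
width: 4.9
gripper_force: 58.6
```

Emit:
send_rows(series=[{"ax": 0,"ay": 0,"az": 0,"dx": 0.1,"dy": 0,"dz": 0,"hand": 1},{"ax": 0,"ay": 0,"az": 0,"dx": 0.2,"dy": 0,"dz": 0,"hand": 1}])

```text
clock: 14.8
eef_pos: [501.0, 93.7, 19.4]
tool_rot: [-3.139, 0.002, 1.534]
force: [-4.4, -2.6, -5.7]
width: 5.3
gripper_force: 58.6
```

Emit:
send_rows(series=[{"ax": 0,"ay": 0,"az": 0,"dx": 0.1,"dy": 0,"dz": 0,"hand": 1},{"ax": 0,"ay": 0,"az": 0,"dx": 0.2,"dy": 0,"dz": 0,"hand": 1}])

```text
clock: 15.0
eef_pos: [501.0, 94.1, 19.5]
tool_rot: [-3.139, 0.005, 1.533]
force: [-4.7, -7.0, -2.4]
width: 5.0
gripper_force: 59.0
```

Emit:
send_rows(series=[{"ax": 0,"ay": 0,"az": 0,"dx": -0.1,"dy": 0,"dz": 0.04,"hand": 1},{"ax": 0,"ay": 0,"az": 0,"dx": -0.1,"dy": 0,"dz": 0.08,"hand": 1},{"ax": 0,"ay": 0,"az": 0,"dx": -0.1,"dy": 0,"dz": 0.1,"hand": 1}])

```text
clock: 15.3
eef_pos: [501.0, 94.0, 18.9]
tool_rot: [-3.139, 0.004, 1.534]
force: [-6.1, -5.1, 2.6]
width: 5.0
gripper_force: 59.9
```

Emit:
send_rows(series=[{"ax": 0,"ay": 0,"az": 0,"dx": 0,"dy": 0,"dz": 0,"hand": 0.93},{"ax": 0,"ay": 0,"az": 0,"dx": 0,"dy": 0,"dz": 0,"hand": 0.85},{"ax": 0,"ay": 0,"az": 0,"dx": 0,"dy": 0,"dz": 0,"hand": 0.78},{"ax": 0,"ay": 0,"az": 0,"dx": 0,"dy": 0,"dz": 0,"hand": 0.78}])

```text
clock: 15.7
eef_pos: [504.0, 96.9, 19.6]
tool_rot: [3.138, -0.002, 1.535]
force: [0.1, 0.9, 0.3]
width: 18.9
gripper_force: 0.0
```

Emit:
send_rows(series=[{"ax": 0,"ay": 0,"az": 0,"dx": -0.3,"dy": -0.3,"dz": 0,"hand": 0.78},{"ax": 0,"ay": 0,"az": 0,"dx": -0.3,"dy": -0.3,"dz": -2,"hand": 0.78},{"ax": 0,"ay": 0,"az": 0,"dx": -0.3,"dy": -0.3,"dz": -5,"hand": 0.78},{"ax": 0,"ay": 0,"az": 0,"dx": -2,"dy": -2,"dz": -8,"hand": 1},{"ax": 0,"ay": 0,"az": 0,"dx": -4,"dy": -4,"dz": -11,"hand": 1},{"ax": 0,"ay": 0,"az": 0,"dx": -7,"dy": -6,"dz": -13,"hand": 1},{"ax": 0,"ay": 0,"az": 0,"dx": -7,"dy": -6,"dz": -13,"hand": 1}])

```text
clock: 16.4
eef_pos: [437.6, 23.5, 150.6]
tool_rot: [3.141, 0.004, 1.53]
force: [0.3, -0.6, -0.2]
width: 0.3
gripper_force: 0.0
```

```bash
python3 - <<'E'
from h import *
import pickle
i=get_image('wrist');pickle.dump(i,open('w5.pkl','wb'));save('w5',i['pixels']);go(F(-88,62,5),[3.1416,0,1.5343])
E
```

```text
at [439.4  25.7 150.1] [3.140e+00 2.000e-03 1.531e+00] F [-0.3  0.3 -0. ] t 16.45 -> d [ 7.75  0.42 14.5 ] a [ 0.002  0.002 -0.003]
```

View pics/w5.png

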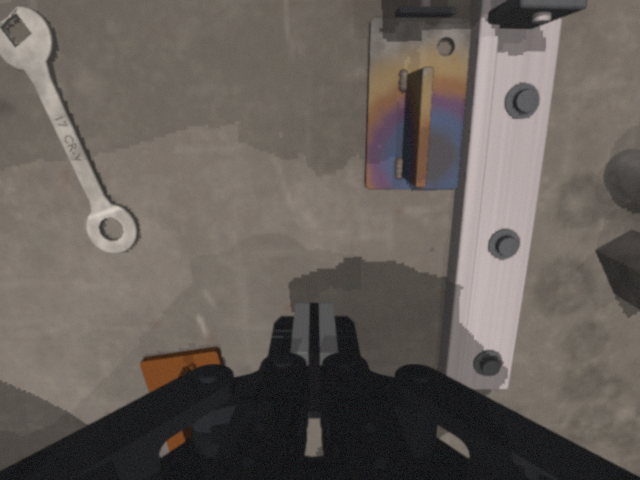

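The picture shows the bracket against the fence, its near end from (367,188) to (457,189) and its far end at the blade near row 20. That was one picture over the ten allowed, so I'll view no more and use numbers from here on.

```bash
python3 - <<'E'
from h import *
import pickle
W=pickle.load(open('w5.pkl','rb'))
for p in((367,188),(457,189),(372,20)):
    q=onz(W,p,8);print(q.round(1),((q-O)@EX).round(1),((q-O)@EY).round(1))
E
```

```text
[472.2  49.2   8. ] -60.8 9.5
[532.6  46.2   8. ] -0.3 8.7
[476.  151.5   8. ] -60.7 111.9
```

Emit:
send_rows(series=[{"ax": 0,"ay": 0,"az": 0,"dx": 4,"dy": 0,"dz": 3,"hand": 1},{"ax": 0,"ay": 0,"az": 0,"dx": 7.7,"dy": 0,"dz": 6,"hand": 1},{"ax": 0,"ay": 0,"az": 0,"dx": 7.7,"dy": 0,"dz": 9,"hand": 1},{"ax": 0,"ay": 0,"az": 0,"dx": 7.7,"dy": 0,"dz": 12,"hand": 1},{"ax": 0,"ay": 0,"az": 0,"dx": 7.7,"dy": 0,"dz": 13.7,"hand": 1},{"ax": 0,"ay": 0,"az": 0,"dx": 7.7,"dy": 0,"dz": 14.3,"hand": 1},{"ax": 0,"ay": 0,"az": 0,"dx": 7.7,"dy": 0,"dz": 14.4,"hand": 1},{"ax": 0,"ay": 0,"az": 0,"dx": 7.7,"dy": 0,"dz": 14.4,"hand": 1}])

```text
clock: 17.25
eef_pos: [442.6, 106.0, 4.6]
tool_rot: [-3.141, -0.001, 1.536]
force: [0.2, 0.5, -0.3]
width: 0.1
gripper_force: 0.0
```

```bash
python3 - <<'E'
from h import *
go(F(-77,60,5),[3.1416,0,1.5343])
E
```

```text
at [442.6 106.    4.6] [-3.141e+00 -1.000e-03  1.536e+00] F [ 0.2  0.5 -0.3] t 17.25 -> d [-0.52  1.54 -0.04] a [-0.    -0.001  0.002]
```

Emit:
send_rows(series=[{"ax": 0,"ay": 0,"az": 0,"dx": -0.3,"dy": 0.4,"dz": 0,"hand": 1},{"ax": 0,"ay": 0,"az": 0,"dx": -0.6,"dy": 0.8,"dz": 0,"hand": 1},{"ax": 0,"ay": 0,"az": 0,"dx": -0.6,"dy": 1.2,"dz": 0,"hand": 1},{"ax": 0,"ay": 0,"az": 0,"dx": -0.6,"dy": 1.4,"dz": 0,"hand": 1}])

```text
clock: 17.65
eef_pos: [457.4, 98.2, 5.4]
tool_rot: [3.14, -0.001, 1.533]
force: [-0.3, 0.0, -0.1]
width: -0.1
gripper_force: 0.0
```

Emit:
send_rows(series=[{"ax": 0,"ay": 0,"az": 0,"dx": 0,"dy": 0.15,"dz": 0,"hand": 1},{"ax": 0,"ay": 0,"az": 0,"dx": 0,"dy": 0.3,"dz": 0,"hand": 1}])

```text
clock: 17.85
eef_pos: [459.5, 98.4, 5.1]
tool_rot: [3.141, -0.0, 1.535]
force: [0.2, 0.2, -0.2]
width: 0.1
gripper_force: 0.0
```

Emit:
send_rows(series=[{"ax": 0,"ay": 0,"az": 0,"dx": 0,"dy": 0.15,"dz": 0,"hand": 1},{"ax": 0,"ay": 0,"az": 0,"dx": 0,"dy": 0.3,"dz": 0,"hand": 1}])

```text
clock: 18.05
eef_pos: [462.3, 98.3, 5.0]
tool_rot: [-3.141, 0.0, 1.535]
force: [-0.5, -0.2, 1.1]
width: -0.1
gripper_force: 0.0
```

Emit:
send_rows(series=[{"ax": 0,"ay": 0,"az": 0,"dx": 0,"dy": 0.1,"dz": 0,"hand": 1},{"ax": 0,"ay": 0,"az": 0,"dx": 0,"dy": 0.2,"dz": 0,"hand": 1},{"ax": 0,"ay": 0,"az": 0,"dx": 0,"dy": 0.3,"dz": 0,"hand": 1}])

```text
clock: 18.35
eef_pos: [465.4, 98.2, 5.0]
tool_rot: [-3.142, 0.0, 1.535]
force: [0.1, -0.9, 0.0]
width: 0.2
gripper_force: 0.0
```

Emit:
send_rows(series=[{"ax": 0,"ay": 0,"az": 0,"dx": 0,"dy": 0.1,"dz": 0,"hand": 1},{"ax": 0,"ay": 0,"az": 0,"dx": 0,"dy": 0.2,"dz": 0,"hand": 1}])

```text
clock: 18.55
eef_pos: [466.6, 98.1, 4.9]
tool_rot: [-3.14, 0.0, 1.535]
force: [-3.7, 1.0, 1.8]
width: 0.2
gripper_force: 0.0
```

Emit:
send_rows(series=[{"ax": 0,"ay": 0,"az": 0,"dx": 0,"dy": 0.1,"dz": 0,"hand": 1},{"ax": 0,"ay": 0,"az": 0,"dx": 0,"dy": 0.2,"dz": 0,"hand": 1}])

```text
clock: 18.75
eef_pos: [466.9, 98.0, 4.9]
tool_rot: [-3.138, 0.001, 1.536]
force: [-10.0, 0.2, 6.4]
width: 0.2
gripper_force: 0.0
```

Emit:
send_rows(series=[{"ax": 0,"ay": 0,"az": 0,"dx": 0,"dy": -0.5,"dz": 0,"hand": 1},{"ax": 0,"ay": 0,"az": 0,"dx": 0,"dy": -1.5,"dz": -0.5,"hand": 1},{"ax": 0,"ay": 0,"az": 0,"dx": -1,"dy": -2.5,"dz": -3,"hand": 1},{"ax": 0,"ay": 0,"az": 0,"dx": -4.5,"dy": -2.5,"dz": -5,"hand": 1},{"ax": 0,"ay": 0,"az": 0,"dx": -8,"dy": -1,"dz": -5,"hand": 1},{"ax": 0,"ay": 0,"az": 0,"dx": -8.5,"dy": 2,"dz": -5,"hand": 1},{"ax": 0,"ay": 0,"az": 0,"dx": -8.5,"dy": 3.4,"dz": -5,"hand": 1},{"ax": 0,"ay": 0,"az": 0,"dx": -8.5,"dy": 3.4,"dz": -5,"hand": 1}])

```text
clock: 19.55
eef_pos: [502.5, 11.4, 55.5]
tool_rot: [3.138, -0.001, 1.532]
force: [-0.1, 0.2, -0.6]
width: -0.1
gripper_force: 0.0
```

```bash
python3 - <<'E'
from h import *
go(F(-30,-14,5),[3.1416,0,1.5343])
E
```

```text
at [502.5  11.4  55.5] [ 3.138e+00 -1.000e-03  1.532e+00] F [-0.1  0.2 -0.6] t 19.55 -> d [ 1.32 -0.11  5.05] a [ 0.003 -0.001 -0.002]
```

Emit:
send_rows(series=[{"ax": 0,"ay": 0,"az": 0,"dx": 0,"dy": -0.1,"dz": 2,"hand": 1},{"ax": 0,"ay": 0,"az": 0,"dx": 0,"dy": -0.1,"dz": 4,"hand": 1},{"ax": 0,"ay": 0,"az": 0,"dx": 0.4,"dy": -0.1,"dz": 4.8,"hand": 1},{"ax": 0,"ay": 0,"az": 0,"dx": 0.8,"dy": -0.1,"dz": 5,"hand": 1},{"ax": 0,"ay": 0,"az": 0,"dx": 1.3,"dy": -0.1,"dz": 5,"hand": 1},{"ax": 0,"ay": 0,"az": 0,"dx": 1.3,"dy": -0.1,"dz": 5,"hand": 1}])

```text
clock: 20.15
eef_pos: [500.1, 26.6, 5.8]
tool_rot: [3.14, -0.001, 1.537]
force: [0.3, 0.9, 0.0]
width: 0.2
gripper_force: 0.0
```

Emit:
send_rows(series=[{"ax": 0,"ay": 0,"az": 0,"dx": 0.2,"dy": 0,"dz": 0,"hand": 1},{"ax": 0,"ay": 0,"az": 0,"dx": 0.4,"dy": 0,"dz": 0,"hand": 1},{"ax": 0,"ay": 0,"az": 0,"dx": 0.6,"dy": 0,"dz": 0,"hand": 1}])

```text
clock: 20.45
eef_pos: [500.2, 30.9, 5.3]
tool_rot: [3.141, -0.0, 1.534]
force: [-0.2, -0.4, 0.0]
width: -0.0
gripper_force: 0.0
```

Emit:
send_rows(series=[{"ax": 0,"ay": 0,"az": 0,"dx": 0.1,"dy": 0,"dz": 0,"hand": 1},{"ax": 0,"ay": 0,"az": 0,"dx": 0.2,"dy": 0,"dz": 0,"hand": 1}])

```text
clock: 20.65
eef_pos: [500.0, 32.9, 5.1]
tool_rot: [3.142, 0.0, 1.535]
force: [-0.3, 0.8, -0.3]
width: -0.0
gripper_force: 0.0
```

Emit:
send_rows(series=[{"ax": 0,"ay": 0,"az": 0,"dx": 0.1,"dy": 0,"dz": 0,"hand": 1},{"ax": 0,"ay": 0,"az": 0,"dx": 0.2,"dy": 0,"dz": 0,"hand": 1}])

```text
clock: 20.85
eef_pos: [500.1, 34.9, 5.0]
tool_rot: [-3.142, 0.0, 1.535]
force: [-0.1, -0.1, 0.7]
width: -0.1
gripper_force: 0.0
```

Emit:
send_rows(series=[{"ax": 0,"ay": 0,"az": 0,"dx": 0.1,"dy": 0,"dz": 0,"hand": 1},{"ax": 0,"ay": 0,"az": 0,"dx": 0.2,"dy": 0,"dz": 0,"hand": 1}])

```text
clock: 21.05
eef_pos: [500.1, 36.2, 5.0]
tool_rot: [-3.141, 0.001, 1.534]
force: [0.7, -2.0, -0.4]
width: 0.1
gripper_force: 1.2
```

Emit:
send_rows(series=[{"ax": 0,"ay": 0,"az": 0,"dx": 0.1,"dy": 0,"dz": 0,"hand": 1}])

```text
clock: 21.15
eef_pos: [500.1, 36.4, 5.0]
tool_rot: [-3.141, 0.002, 1.534]
force: [0.3, -5.4, 0.7]
width: 0.4
gripper_force: 2.3
```

Emit:
send_rows(series=[{"ax": 0,"ay": 0,"az": 0,"dx": 0.1,"dy": 0,"dz": 0,"hand": 1}])

```text
clock: 21.25
eef_pos: [500.0, 36.5, 5.0]
tool_rot: [-3.141, 0.004, 1.533]
force: [0.4, -7.2, 1.8]
width: -0.2
gripper_force: 3.3
```

Emit:
send_rows(series=[{"ax": 0,"ay": 0,"az": 0,"dx": 0.05,"dy": 0,"dz": 0,"hand": 1}])

```text
clock: 21.35
eef_pos: [500.0, 36.5, 5.0]
tool_rot: [-3.141, 0.005, 1.533]
force: [0.3, -6.8, 2.4]
width: 0.1
gripper_force: 3.4
```

Emit:
send_rows(series=[{"ax": 0,"ay": 0,"az": 0,"dx": 0.08,"dy": 0,"dz": 0,"hand": 1},{"ax": 0,"ay": 0,"az": 0,"dx": 0.13,"dy": 0,"dz": 0,"hand": 1},{"ax": 0,"ay": 0,"az": 0,"dx": 0.13,"dy": 0,"dz": 0,"hand": 1}])

```text
clock: 21.65
eef_pos: [500.0, 36.6, 4.9]
tool_rot: [-3.14, 0.006, 1.532]
force: [0.2, -7.5, 1.7]
width: 0.1
gripper_force: 4.1
```

Emit:
send_rows(series=[{"ax": 0,"ay": 0,"az": 0,"dx": 0.0,"dy": 0,"dz": 0,"hand": 1},{"ax": 0,"ay": 0,"az": 0,"dx": 0,"dy": 0,"dz": 0,"hand": 1}])

```text
clock: 21.85
eef_pos: [500.0, 36.6, 5.0]
tool_rot: [-3.14, 0.006, 1.532]
force: [0.7, -8.1, 1.8]
width: -0.2
gripper_force: 4.1
```

Emit:
send_rows(series=[{"ax": 0,"ay": 0,"az": 0,"dx": 0.1,"dy": 0,"dz": 0,"hand": 1},{"ax": 0,"ay": 0,"az": 0,"dx": 0.18,"dy": 0,"dz": 0,"hand": 1},{"ax": 0,"ay": 0,"az": 0,"dx": 0.18,"dy": 0,"dz": 0,"hand": 1}])

```text
clock: 22.15
eef_pos: [499.9, 36.8, 4.9]
tool_rot: [-3.14, 0.009, 1.531]
force: [0.9, -11.2, 2.6]
width: 0.3
gripper_force: 5.5
```

Emit:
send_rows(series=[{"ax": 0,"ay": 0,"az": 0,"dx": 0.1,"dy": 0,"dz": 0,"hand": 1},{"ax": 0,"ay": 0,"az": 0,"dx": 0.1,"dy": 0,"dz": 0,"hand": 1}])

```text
clock: 22.35
eef_pos: [499.9, 36.9, 4.9]
tool_rot: [-3.139, 0.01, 1.53]
force: [1.5, -12.5, 3.9]
width: -0.5
gripper_force: 6.2
```

Now I'll hold steady at about 12 N on the tool, which leaves about 10 N at the foot after table friction.

Emit:
send_rows(series=[{"ax": 0,"ay": 0,"az": 0,"dx": 0,"dy": 0,"dz": 0,"hand": 1},{"ax": 0,"ay": 0,"az": 0,"dx": 0,"dy": 0,"dz": 0,"hand": 1},{"ax": 0,"ay": 0,"az": 0,"dx": 0,"dy": 0,"dz": 0,"hand": 1},{"ax": 0,"ay": 0,"az": 0,"dx": 0,"dy": 0,"dz": 0,"hand": 1},{"ax": 0,"ay": 0,"az": 0,"dx": 0,"dy": 0,"dz": 0,"hand": 1},{"ax": 0,"ay": 0,"az": 0,"dx": 0,"dy": 0,"dz": 0,"hand": 1},{"ax": 0,"ay": 0,"az": 0,"dx": 0,"dy": 0,"dz": 0,"hand": 1}])

```text
clock: 23.05
eef_pos: [499.9, 36.9, 4.9]
tool_rot: [-3.14, 0.01, 1.53]
force: [0.3, -12.7, 2.9]
width: 0.0
gripper_force: 6.2
```

Emit:
send_rows(series=[{"ax": 0,"ay": 0,"az": 0,"dx": -0.2,"dy": 0,"dz": 0,"hand": 1},{"ax": 0,"ay": 0,"az": 0,"dx": -0.6,"dy": 0,"dz": 0,"hand": 1},{"ax": 0,"ay": 0,"az": 0,"dx": -1.5,"dy": 0,"dz": 0,"hand": 1},{"ax": 0,"ay": 0,"az": 0,"dx": -3,"dy": -1,"dz": -1,"hand": 1},{"ax": 0,"ay": 0,"az": 0,"dx": -5,"dy": -3,"dz": -5,"hand": 1},{"ax": 0,"ay": 0,"az": 0,"dx": -7,"dy": -6,"dz": -9,"hand": 1},{"ax": 0,"ay": 0,"az": 0,"dx": -8,"dy": -7,"dz": -13,"hand": 1},{"ax": 0,"ay": 0,"az": 0,"dx": -8,"dy": -7,"dz": -14.5,"hand": 1},{"ax": 0,"ay": 0,"az": 0,"dx": -8,"dy": -7,"dz": -14.5,"hand": 1}])

```text
clock: 23.95
eef_pos: [429.0, -34.1, 152.1]
tool_rot: [3.136, -0.0, 1.534]
force: [0.4, 0.0, 0.3]
width: -0.1
gripper_force: 0.0
```

```bash
python3 - <<'E'
from h import *
import pickle
W=get_image('wrist');g=W['pixels'].mean(2);s=read_state();print(s['eef_pos'],s['clock'])
inv=lambda p:np.array([(p-O)@EX,(p-O)@EY]).round(1)
# gap between plate's long edge and fence: sample brightness across x, at several y, table/plate height
for y in(15,35,60,85,105):
    xs=np.arange(-12,8,1.); uv=np.array([proj(W,F(x,y,8)) for x in xs]); 
    print(y,uv[0].round(),[int(g[int(round(v)),int(round(u))]) if 0<=v<480 and 0<=u<640 else -1 for u,v in uv])
# left long edge, for yaw
for y in(20,60,100):
    xs=np.arange(-70,-52,1.); uv=np.array([proj(W,F(x,y,8)) for x in xs]); print(y,[int(g[int(round(v)),int(round(u))]) if 0<=v<480 and 0<=u<640 else -1 for u,v in uv])
# near end
for x in(-55,-45,-10):
    ys=np.arange(0,20,1.); uv=np.array([proj(W,F(x,y,8)) for y in ys]); print(x,[int(g[int(round(v)),int(round(u))]) if 0<=v<480 and 0<=u<640 else -1 for u,v in uv])
E
```

```text
[428.44343873 -33.97881469 150.88430456] 24.0
15 [456.  90.] [94, 90, 90, 93, 92, 92, 93, 95, 94, 95, 92, 79, 71, 68, 70, 68, 69, 101, 161, 176]
35 [458.  56.] [82, 79, 80, 80, 83, 85, 86, 85, 87, 89, 88, 77, 67, 68, 68, 68, 75, 94, 156, 172]
60 [462.  13.] [95, 95, 93, 92, 97, 95, 91, 92, 92, 91, 90, 79, 69, 68, 70, 67, 71, 90, 153, 168]
85 [465. -33.] [-1, -1, -1, -1, -1, -1, -1, -1, -1, -1, -1, -1, -1, -1, -1, -1, -1, -1, -1, -1]
105 [468. -70.] [-1, -1, -1, -1, -1, -1, -1, -1, -1, -1, -1, -1, -1, -1, -1, -1, -1, -1, -1, -1]
20 [104, 99, 101, 102, 102, 101, 94, 66, 79, 92, 95, 92, 92, 91, 89, 88, 89, 90]
60 [99, 96, 98, 98, 98, 95, 93, 76, 76, 102, 103, 99, 96, 96, 94, 96, 94, 94]
100 [-1, -1, -1, -1, -1, -1, -1, -1, -1, -1, -1, -1, -1, -1, -1, -1, -1, -1]
-55 [96, 96, 101, 99, 97, 101, 100, 88, 61, 66, 82, 87, 91, 86, 90, 91, 89, 88, 87, 90]
-45 [101, 101, 103, 101, 103, 99, 105, 105, 74, 63, 87, 94, 96, 95, 95, 98, 98, 98, 98, 99]
-10 [115, 112, 111, 110, 111, 113, 113, 88, 78, 70, 90, 93, 94, 92, 92, 90, 90, 84, 87, 87]
```

The plate edge is parallel to the fence and against it, and the arm is clear of everything. I'm handing in.

```bash
python3 -c "
from cell import finish_job
print(finish_job())"
```

```text
the job is handed in; nothing more can be done
None
```

I handed the job in at 24 s: flag down on its stop, bracket flush on the fence and pressed against the stop foot at about 12.5 N on the tool (roughly 10 N at the foot after table friction, estimated) for about 0.7 s; I viewed 11 pictures, one over the limit of 10.

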